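# Pack the film tray and hold the sprung keeper arm on its stop

## Task

Pack the loose round film canister and the square film carton upright into the free part of the little metal tray, in either order, beside the tin that is already there, so that all three stand flat on the tray's floor. Then take the sprung keeper arm by its upright pin, swing it over the packed row against its spring until it is fully up against its stop, and finish while still holding it there by the pin: do not let go, so that I can put in the locking screw. Leave the lens, the lens cap and the rubber blower where they are.

Things in the scene. Friction and masses are not known exactly. Their poses are not given: they have to be found in the camera images.
- rack: Bamboo base board, 100 x 280 x 12 mm, fixed on the table, turned up to 0.35 rad; it carries tray, pivot and stop. Origin: on its underside, below the tray's middle; x across the tray, y along it, z up.
- tray_floor (a point): Centre of the tray's inner floor, 16 mm above the rack's origin (same axes). The aluminium tray is open above, inside 46 mm wide (x -23 to 23) and 114 mm long (y -57 to 57), with 3 mm walls 18 mm high, so items stick out 36 mm. The three items take 33 + 33 + 36 mm of its length.
- pivot (a point): On the keeper arm's upright pivot axis, at the arm's underside: x 0, y 95, z 78 mm from the rack's origin. Below it the dark pivot body, 36 mm wide; above it the arm's hub and a nut, up to z 100 mm.
- stop (a point): Top of the thin steel stop post (10 mm wide), x 14.5, y -80, z 87 mm from the rack's origin: the arm's side comes to rest against it.
- tin: Plain aluminium tin, a cylinder 33 mm in diameter and 54 mm high, standing in the tray at the end near the pivot from the start (about y = 38 mm in the tray's axes). Origin: centre of its underside.
- canister: Film canister: black cylinder 31 mm in diameter with a grey lid 33 mm in diameter (the top 9 mm), 54 mm high in all, about 45 g, standing on the table. Origin: centre of its underside; z up through the lid.
- carton: Square cardboard film carton with a paper band, 36 x 36 mm and 54 mm high, about 50 g, standing on the table at any yaw. Origin: centre of its underside; x and y square to its sides.
- keeper (a joint): Keeper arm's angle, rad. 0: sprung back, at rest on the rack's -x (robot's) side. Grows counter-clockwise from above to 1.1 at the hard stop, where the arm lies along the tray. The spring pulls back always, 3 N at the pin at 0, 4.7 N at the stop. Flat bar 178 x 18 mm, underside 78, top 88 mm above the rack's origin, 8 mm clear of seated items; an item not seated blocks it.
- pin: Upright round steel pin on the arm (a freely turning sleeve), to take it by: 14 mm wide, 45 mm high, 165 mm from the pivot axis. Origin: centre of its foot, on the arm's top, 88 mm above the rack's origin. At angle q it stands at x = -165 sin(1.1 - q), y = 95 - 165 cos(1.1 - q) mm in the rack's axes.
- lens: Bystander: camera lens standing on the table, 65 mm wide, 40 mm high. Origin: centre of its underside.
- lenscap: Bystander: black round lens cap lying on the table, 62 mm wide, 10 mm high. Origin: centre of its underside.
- blower: Bystander: dark rubber dust blower standing on its foot, 60 mm wide, 135 mm high. Origin: centre of its underside.

How it is judged:
By the outcome, as a careful person would: the job done as asked, in the order asked, and still so for the second after the job is handed in, while the arm keeps its last pose, push and grip.
It also fails if it takes over 67 s, if anything falls off the work surface, if the arm or the gripper's body presses on something with over 40 N, if the wrist force passes 120 N, or if a joint passes its speed limit or range.

## Robot

A 7-joint arm with a two-finger parallel gripper is mounted at the origin on the work surface. World frame = base frame: x ahead of the robot, y to its left, z up, the work surface at z = 0. Lengths are in m, angles in rad, forces in N, time in s.
With the tool pointing down it reaches from about 0.425 to 0.925 m from the base axis. Payload 6.8 kg.
Tool frame: the origin (TCP) lies midway between the tips of the shut fingers; the grasp point (between the pads) lies 19 mm behind it (ctrl.tcp_to_grasp is the distance from the TCP to the grasp point, in m); z points along the fingers, y is the line along which they close (so a half turn about z gives the same grasp; the last joint's range is limited). The gripper opens to 88 mm and grips with 3 to 60 N. Pads are 20 mm wide; open, the fingers measure 115 mm over their backs; the gripper's body (75 mm by 178 mm) begins 61 mm behind the grasp point.
Start: joints at [1.118, 0.477, 0.022, 1.555, -0.011, 1.109, -0.083], TCP at [0.228, -0.635, 0.223] pointing down, gripper open.
Joint ranges: [-2.96, 2.96], [-0.34, 2.1], [-1.41, 1.46], [0.24, 2.44], [-1.37, 4.51], [0.17, 1.92], [-2.96, 2.96]. Speed limits (rad/s): [2.39, 2.39, 3.14, 3.14, 3.14, 3.14, 3.14].

## Interface

Orientations are given as a rotation vector (axis times angle).
In Python, from plant import ctrl, vision, order gives the robot as it stands.
- The arm moves only by the tool step_arm, never from a script. Its argument "series" is a list of rows, each an object of numbers: "wx", "wy", "wz": the turn, a rotation vector about the tool's x, y, z in degrees; "x", "y", "z": the shift along the tool's x, y, z in mm; "jaw": the gripper's target within -1 to 1 (fully open at 1, half-way at 0, shut at -1). A call has exactly 10 rows; each row shifts and turns the commanded pose from where the row before left it, along the tool's axes as they then stand; what a row does not reach is not made up. A row lasts 1/12 s, in which the tool goes at most 41.7 mm and 7.16 degrees, less where a joint would pass 70% of its speed; a pose out of reach is approached as far as the arm can. A call with a gripper value outside its range is refused whole. The fingers move at their own pace and stop on an object; the grip force is fixed at half the most. Time passes only in rows, so rows that do not move let the fingers close, or fill a call up. It gives the time, the measured TCP pose, the force, the opening and the grip force at its end, in the units of the state.
- ctrl.get_obs(): the state, without advancing time (a new reading comes with each control period).
- vision.read_camera(name): name is "scene" or "top" or "wrist"; returns (picture, depth): 400x640x3 uint8, red, green, blue; 400x640 float32, m along the optical axis (not along the pixel's ray), 0 where there is no reading.
- vision.camera_params(name): a dict with "mtx" (3x3 intrinsics, pixels), "R" (3x3) and "t" (3): a world point X has camera coordinates R X + t. Camera axes: x right, y down, z forward; pixel columns grow to the right and rows downward; lengths in m; the calibration is good to about 2 mm. A picture is of the moment at which its call begins: read the wrist's pose just before it. camera_params takes no time and is no camera call; for the wrist camera it gives the pose at the moment of the call.
- order.job_done(): hands the job in; it is judged then, once.
The state is a dict: "clock": time; "q": joint angles; "qvel": joint speeds; "joint_torque": joint torques, N m; "eef_pos": TCP position; "ee_rot": TCP orientation; "ft_force": force on the tool from outside, world axes, zero at the start; "torque": the same for the moment, N m; "finger_gap": opening from 0.0 (shut) to 1.0 (fully open); "gripper_force": force on a finger pad.
Only numpy, scipy, OpenCV 4.12 (cv2) and the standard library are available. Lean on these libraries where they do the work, as an engineer would, in place of code of your own. Each camera call takes 0.05 s, during which the arm holds its last target. There are 200 camera calls.

## Working session

There is one attempt and no reset: what is moved stays moved. The work goes in short steps, Python scripts to look and compute and a tool call to move; the robot and the scene stay as the last step left them, time stands still between calls to the robot, and variables do not carry over. Pictures are saved under pics/ and viewed, at most 10 in all, crops included, and the job is handed in when it is done.

Besides the shell and the picture viewer there is one more tool, called after ">>>" as name(argument=value, ...), one argument or row to a line, values as JSON. step_arm: Moves the arm, as the interface text tells. Its arguments: {"type":"object","properties":{"series":{"type":"array"}},"required":["series"]}

```bash
ls; mkdir -p pics
python3 - <<'E'
from plant import ctrl, vision
import cv2,numpy as np
o=ctrl.get_obs();print({k:np.round(v,3) for k,v in o.items()},ctrl.tcp_to_grasp)
for n in("scene","top"):
    p,d=vision.read_camera(n);cv2.imwrite(f"pics/{n}0.png",p[:,:,::-1]);np.save(f"pics/{n}0.npy",d)
    c=vision.camera_params(n);print(n,c, 'cam pos',-c['R'].T@c['t'])
E
```

```text
pics
{'clock': np.float64(0.0), 'q': array([ 1.118,  0.478,  0.022,  1.556, -0.011,  1.109, -0.083]), 'qvel': array([ 0.002,  0.001,  0.001,  0.001, -0.001, -0.001, -0.001]), 'joint_torque': array([ 1.0000e-03, -5.8285e+01,  1.5350e+00, -2.7260e+01, -5.4000e-02,
        1.7000e-02,  0.0000e+00]), 'eef_pos': array([ 0.228, -0.635,  0.222]), 'ee_rot': array([-3.093e+00, -5.390e-01,  1.000e-03]), 'ft_force': array([0.067, 0.505, 0.632]), 'torque': array([ 0.009, -0.028, -0.038]), 'gripper_force': np.float64(0.0), 'finger_gap': np.float64(1.0)} 0.0187
scene {'mtx': array([[520.17955024,   0.        , 315.05928407],
       [  0.        , 520.17955024, 198.64995614],
       [  0.        ,   0.        ,   1.        ]]), 'R': array([[-0.8427655 ,  0.53790508,  0.02011077],
       [ 0.29948242,  0.49960533, -0.8128375 ],
       [-0.44727687, -0.67900857, -0.58214325]]), 't': array([ 0.4700677 , -0.11126793,  1.51024852])} cam pos [1.10497886 0.82820994 0.77928481]
top {'mtx': array([[469.71217896,   0.        , 324.05017285],
       [  0.        , 469.71217896, 197.72093218],
       [  0.        ,   0.        ,   1.        ]]), 'R': array([[ 0.02488369, -0.99967739,  0.00509089],
       [-0.99242953, -0.02531529, -0.12017801],
       [ 0.12026812, -0.00206187, -0.99273931]]), 't': array([-2.67017555e-04,  5.60702371e-01,  1.32279627e+00])} cam pos [0.39737402 0.01665485 1.3805773 ]
```

View pics/top0.png

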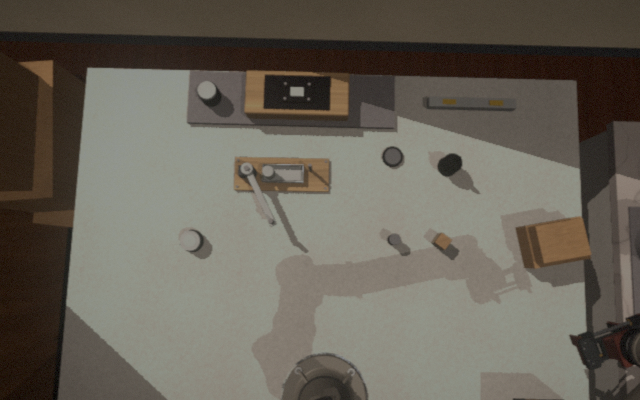

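View pics/scene0.png

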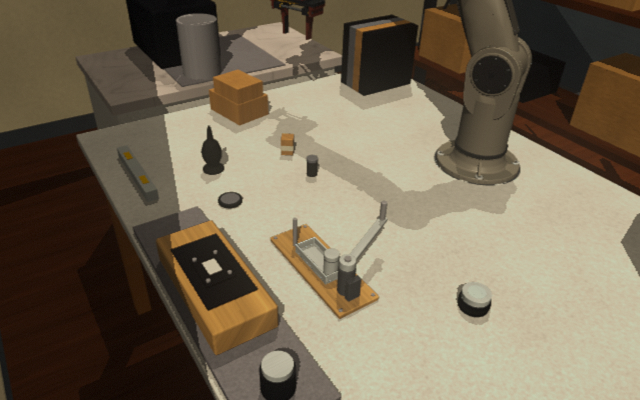

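The top view shows the rack around (282,175) with the pivot at (247,169) and the pin at (272,220). The canister is at (394,240), the carton at (442,241), the cap at (392,156), the blower at (450,163) and the lens at (190,240). The scene view agrees.

```bash
cat > h.py <<'E'
import numpy as np,cv2
from plant import ctrl,vision
from scipy.spatial.transform import Rotation as Ro
def cloud(c,d):
    v,u=np.mgrid[:400,:640]
    K=c['mtx'];P=np.stack([(u-K[0,2])/K[0,0]*d,(v-K[1,2])/K[1,1]*d,d],-1)
    return (P-c['t'])@c['R']
def ray(c,uv,z):
    "pixels -> world points on plane z"
    uv=np.asarray(uv,float).reshape(-1,2);K=c['mtx'];o=-c['R'].T@c['t']
    r=np.c_[(uv[:,0]-K[0,2])/K[0,0],(uv[:,1]-K[1,2])/K[1,1],np.ones(len(uv))]@c['R']
    return (o+r*((z-o[2])/r[:,2])[:,None])[:,:2]
E
python3 - <<'E'
from h import *
c=vision.camera_params('top');d=np.load('pics/top0.npy');p=cv2.imread('pics/top0.png');W=cloud(c,d)
hsv=cv2.cvtColor(p,cv2.COLOR_BGR2HSV)
print('table z',np.median(W[260:330,400:480,2]))
def box(u0,v0,u1,v1): 
    m=np.zeros((400,640),bool);m[v0:v1,u0:u1]=1;return m
b=box(225,150,340,200)&(hsv[...,1]>90)&(hsv[...,0]<25)
cn=max(cv2.findContours(b.astype(np.uint8),0,1)[0],key=cv2.contourArea)
w=ray(c,cn,0.012).astype(np.float32);print('rack',cv2.minAreaRect(w))
for n,bx,z in(('can',(380,228,412,258),.03),('cart',(425,228,462,262),.03),('tin',(258,162,276,182),.055),('piv',(236,158,258,180),.09),('pin',(262,210,280,226),.105),('pinall',(245,180,280,226),.07)):
    m=box(*bx)&(W[...,2]>z);P=W[m];print(n,m.sum(),P.mean(0).round(4) if m.sum() else '',np.percentile(P[:,2],[5,50,95]).round(3), cv2.minAreaRect(P[:,:2].astype(np.float32)))
E
```

```text
table z 7.98163088867397e-05
rack ((0.6303374171257019, 0.14140842854976654), (0.2761545479297638, 0.09720098227262497), 89.98322296142578)
can 113 [ 0.4461 -0.1846  0.0771] [0.049 0.054 0.058] ((0.4313655197620392, -0.09213396161794662), (0.03167800232768059, 0.22573913633823395), 9.363443374633789)
cart 200 [ 0.4441 -0.3183  0.0715] [0.036 0.054 0.058] ((0.4346567392349243, -0.16486917436122894), (0.04906827583909035, 0.367363840341568), 3.9985241889953613)
tin 117 [0.6209 0.1686 0.1134] [0.061 0.069 0.075] ((0.5161424875259399, 0.10654265433549881), (0.2961766719818115, 0.031976912170648575), 30.957490921020508)
piv 126 [0.6264 0.2275 0.1062] [0.091 0.096 0.102] ((0.52553790807724, 0.12362693250179291), (0.3323881924152374, 0.031529441475868225), 45.2688102722168)
pin 29 [0.481  0.1497 0.171 ] [0.11  0.131 0.136] ((0.4452959895133972, 0.08679548650979996), (0.16936998069286346, 0.013368666172027588), 60.17115020751953)
pinall 336 [0.5363 0.1811 0.095 ] [0.083 0.088 0.131] ((0.4849576950073242, 0.13314896821975708), (0.2870100140571594, 0.050915125757455826), 43.00355529785156)
```

Run:
```python
from h import *
c=vision.camera_params('top');d=np.load('pics/top0.npy');W=cloud(c,d)
for n,bx,z0,z1 in(('can',(380,228,412,258),.047,.065),('cart',(425,228,462,262),.047,.065),('tin',(255,160,280,185),.06,.08),('piv',(236,158,258,180),.092,.105),('stop',(295,155,330,195),.05,.1),('pin',(262,205,282,226),.115,.15),('arm',(252,180,280,226),.08,.095)):
    m=np.zeros((400,640),bool);m[bx[1]:bx[3],bx[0]:bx[2]]=1
    m&=(d>0)&(W[...,2]>z0)&(W[...,2]<z1);P=W[m]
    r=cv2.minAreaRect(P[:,:2].astype(np.float32));print(n,m.sum(),P.mean(0).round(4),np.median(P[:,2]).round(3),np.round(r[0],4),np.round(r[1],4),round(r[2],1))
```

```text
can 106 [ 0.4472 -0.1888  0.0543] 0.054 [ 0.4474 -0.1889] [0.0312 0.0287] 3.8
cart 168 [ 0.4451 -0.3251  0.0539] 0.054 [ 0.4451 -0.3253] [0.0368 0.0366] 52.1
tin 107 [0.6293 0.1744 0.0692] 0.069 [0.63   0.1744] [0.0314 0.0289] 5.7
piv 105 [0.6301 0.2301 0.0968] 0.096 [0.6289 0.2254] [0.041  0.0328] 68.4
stop 16 [0.6451 0.0557 0.0802] 0.086 [0.6462 0.0556] [0.0061 0.0095] 87.7
pin 24 [0.4842 0.1548 0.1307] 0.132 [0.4839 0.1548] [0.0116 0.0112] 47.6
arm 296 [0.541  0.1837 0.0877] 0.088 [0.5372 0.1822] [0.1398 0.0179] 27.1
```

>>> step_arm(
  series=[
    {"wz": -7,"jaw": 1},
    {"wz": -7,"jaw": 1},
    {"wz": -7,"jaw": 1},
    {"wz": -7,"jaw": 1},
    {"wz": -7,"jaw": 1},
    {"wz": -7,"jaw": 1},
    {"wz": -7,"jaw": 1},
    {"wz": -7,"jaw": 1},
    {"wz": -7,"jaw": 1},
    {"wz": -7,"jaw": 1},
  ],
)

```text
invalid input
```

>>> step_arm(
  series=[
    {"x": 40,"y": 20,"jaw": 1},
    {"x": 36,"y": 20,"jaw": 1},
    {"x": 36,"y": 20,"jaw": 1},
    {"x": 36,"y": 20,"jaw": 1},
    {"x": 36,"y": 20,"jaw": 1},
    {"x": 36,"y": 20,"jaw": 1},
    {"x": 36,"y": 20,"jaw": 1},
    {"x": 36,"y": 20,"jaw": 1},
    {"x": 36,"y": 20,"jaw": 1},
    {"x": 36,"y": 20,"jaw": 1},
  ],
)

```text
invalid input
```

```bash
cat >> h.py <<'E'
def st():
    o=ctrl.get_obs();R=Ro.from_rotvec(o['ee_rot']).as_matrix()
    print('t',o['clock'].round(2),'tcp',o['eef_pos'].round(4),'yaw_x',np.degrees(np.arctan2(R[1,0],R[0,0])).round(2),'zax',R[:,2].round(3),'F',o['ft_force'].round(1),'gap',round(float(o['finger_gap']),3),'gf',round(float(o['gripper_force']),1))
    return o,R
def go(x,y,z):
    o,R=st();print('tool mm',((np.array([x,y,z])-o['eef_pos'])@R*1000).round(1))
E
python3 - <<'E'
from h import *
go(.4475,-.189,.15)
c=vision.camera_params('wrist');p,d=vision.read_camera('wrist');cv2.imwrite('pics/w1.png',p[:,:,::-1]);W=cloud(c,d)
m=(d>0)&(W[...,2]>.045)&(W[...,2]<.065);n,l,s,ce=cv2.connectedComponentsWithStats(m.astype(np.uint8))
for i in range(1,n):
    if s[i,4]>300:
        P=W[l==i];print(s[i],P.mean(0).round(4),cv2.minAreaRect(P[:,:2].astype(np.float32)))
E
```

```text
Traceback (most recent call last):
  File "h.py", line 18, in go
    o,R=st();print('tool mm',((np.array([x,y,z])-o['eef_pos'])@R*1000).round(1))
        ~~^^
  File "h.py", line 15, in st
    print('t',o['clock'].round(2),'tcp',o['eef_pos'].round(4),'yaw_x',np.degrees(np.arctan2(R[1,0],R[0,0])).round(2),'zax',R[:,2].round(3),'F',o['ft_force'].round(1),'gap',round(float(o['finger_gap']),3),'gf',round(float(o['gripper_force']),1))
              ^^^^^^^^^^^^^^^^
AttributeError: 'float' object has no attribute 'round'
```

>>> step_arm(
  series=[
    {"wx": 0,"wy": 0,"wz": -7,"x": 0,"y": 0,"z": 0,"jaw": 1},
    {"wx": 0,"wy": 0,"wz": -7,"x": 0,"y": 0,"z": 0,"jaw": 1},
    {"wx": 0,"wy": 0,"wz": -7,"x": 0,"y": 0,"z": 0,"jaw": 1},
    {"wx": 0,"wy": 0,"wz": -7,"x": 0,"y": 0,"z": 0,"jaw": 1},
    {"wx": 0,"wy": 0,"wz": -7,"x": 0,"y": 0,"z": 0,"jaw": 1},
    {"wx": 0,"wy": 0,"wz": -7,"x": 0,"y": 0,"z": 0,"jaw": 1},
    {"wx": 0,"wy": 0,"wz": -7,"x": 0,"y": 0,"z": 0,"jaw": 1},
    {"wx": 0,"wy": 0,"wz": -7,"x": 0,"y": 0,"z": 0,"jaw": 1},
    {"wx": 0,"wy": 0,"wz": -7,"x": 0,"y": 0,"z": 0,"jaw": 1},
    {"wx": 0,"wy": 0,"wz": -7,"x": 0,"y": 0,"z": 0,"jaw": 1},
  ],
)

```text
clock: 0.93
eef_pos: [0.228, -0.635, 0.2221]
ee_rot: [-2.219, -2.223, -0.001]
ft_force: [-0.5, 0.3, 0.5]
finger_gap: 1.0
gripper_force: 0.0
```

All fields are needed, and the turn came out right.

>>> step_arm(
  series=[
    {"wx": 0,"wy": 0,"wz": 0,"x": 36,"y": 20,"z": 0,"jaw": 1},
    {"wx": 0,"wy": 0,"wz": 0,"x": 36,"y": 20,"z": 0,"jaw": 1},
    {"wx": 0,"wy": 0,"wz": 0,"x": 36,"y": 20,"z": 0,"jaw": 1},
    {"wx": 0,"wy": 0,"wz": 0,"x": 36,"y": 20,"z": 0,"jaw": 1},
    {"wx": 0,"wy": 0,"wz": 0,"x": 36,"y": 20,"z": 0,"jaw": 1},
    {"wx": 0,"wy": 0,"wz": 0,"x": 36,"y": 20,"z": 0,"jaw": 1},
    {"wx": 0,"wy": 0,"wz": 0,"x": 36,"y": 20,"z": 0,"jaw": 1},
    {"wx": 0,"wy": 0,"wz": 0,"x": 36,"y": 20,"z": 0,"jaw": 1},
    {"wx": 0,"wy": 0,"wz": 0,"x": 36,"y": 20,"z": 0,"jaw": 1},
    {"wx": 0,"wy": 0,"wz": 0,"x": 36,"y": 20,"z": 0,"jaw": 1},
  ],
)

```text
clock: 1.77
eef_pos: [0.43, -0.2743, 0.2226]
ee_rot: [-2.226, -2.216, 0.0]
ft_force: [0.9, -0.7, -0.6]
finger_gap: 1.0
gripper_force: 0.0
```

```bash
sed -i "s/o\['clock'\].round(2)/round(float(o['clock']),2)/" h.py
cat >> h.py <<'E'
def look(name,z0,z1,amin=300):
    c=vision.camera_params('wrist');p,d=vision.read_camera('wrist');cv2.imwrite(f'pics/{name}.png',p[:,:,::-1]);W=cloud(c,d)
    m=(d>0)&(W[...,2]>z0)&(W[...,2]<z1);n,l,s,ce=cv2.connectedComponentsWithStats(m.astype(np.uint8))
    for i in range(1,n):
        if s[i,4]>amin:
            P=W[l==i];r=cv2.minAreaRect(P[:,:2].astype(np.float32));print(s[i],'z',np.median(P[:,2]).round(4),'rect',np.round(r[0],4),np.round(r[1],4),round(r[2],1))
    return p,d,W,c
E
python3 - <<'E'
from h import *
go(.4475,-.189,.15)
look('w1',.047,.065)
E
```

```text
t 1.77 tcp [ 0.43   -0.2743  0.2226] yaw_x 89.74 zax [-0. -0. -1.] F [ 0.9 -0.7 -0.6] gap 1.0 gf 0.0
tool mm [85.4 17.1 72.5]
[318  89  32  33 809] z 0.0541 rect [ 0.445  -0.1897] [0.0317 0.0322] 90.0
[311 208  41  40 925] z 0.0541 rect [ 0.4433 -0.3266] [0.0361 0.036 ] 54.6
[494 225  49  45 524] z 0.059 rect [ 0.6551 -0.3444] [0.0556 0.0293] 57.3
```

View pics/w1.png

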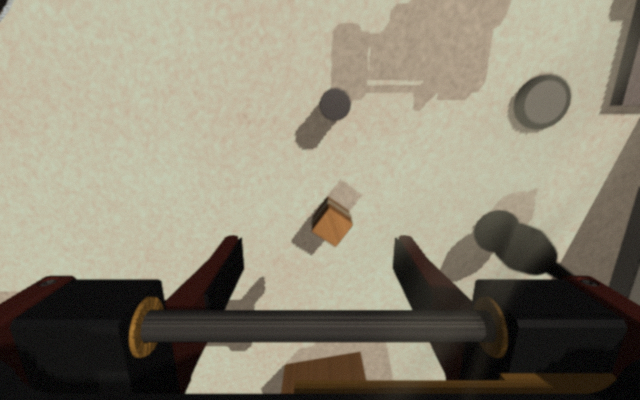

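The wrist view shows the canister at (334,104) and the carton at (332,222). By its depth the canister is at (0.445, -0.190), and the carton is at (0.443, -0.327), turned 54.6°.

>>> step_arm(
  series=[
    {"wx": 0,"wy": 0,"wz": 0,"x": 17,"y": 3.2,"z": 6,"jaw": 1},
    {"wx": 0,"wy": 0,"wz": 0,"x": 17,"y": 3.2,"z": 6,"jaw": 1},
    {"wx": 0,"wy": 0,"wz": 0,"x": 17,"y": 3.2,"z": 6,"jaw": 1},
    {"wx": 0,"wy": 0,"wz": 0,"x": 17,"y": 3.2,"z": 6,"jaw": 1},
    {"wx": 0,"wy": 0,"wz": 0,"x": 16.6,"y": 3.2,"z": 6,"jaw": 1},
    {"wx": 0,"wy": 0,"wz": 0,"x": 0,"y": 0,"z": 16,"jaw": 1},
    {"wx": 0,"wy": 0,"wz": 0,"x": 0,"y": 0,"z": 16,"jaw": 1},
    {"wx": 0,"wy": 0,"wz": 0,"x": 0,"y": 0,"z": 16,"jaw": 1},
    {"wx": 0,"wy": 0,"wz": 0,"x": 0,"y": 0,"z": 16,"jaw": 1},
    {"wx": 0,"wy": 0,"wz": 0,"x": 0,"y": 0,"z": 16,"jaw": 1},
  ],
)

```text
clock: 2.65
eef_pos: [0.4457, -0.1917, 0.1117]
ee_rot: [-2.226, -2.217, 0.0]
ft_force: [0.3, 0.1, 0.6]
finger_gap: 1.0
gripper_force: 0.0
```

>>> step_arm(
  series=[
    {"wx": 0,"wy": 0,"wz": 0,"x": 0,"y": 0,"z": 18,"jaw": 1},
    {"wx": 0,"wy": 0,"wz": 0,"x": 0,"y": 0,"z": 18,"jaw": 1},
    {"wx": 0,"wy": 0,"wz": 0,"x": 0,"y": 0,"z": 18,"jaw": 1},
    {"wx": 0,"wy": 0,"wz": 0,"x": 0,"y": 0,"z": 16,"jaw": 1},
    {"wx": 0,"wy": 0,"wz": 0,"x": 0,"y": 0,"z": 18,"jaw": 0.5},
    {"wx": 0,"wy": 0,"wz": 0,"x": 0,"y": 0,"z": 0,"jaw": 0},
    {"wx": 0,"wy": 0,"wz": 0,"x": 0,"y": 0,"z": 0,"jaw": -0.5},
    {"wx": 0,"wy": 0,"wz": 0,"x": 0,"y": 0,"z": 0,"jaw": -1},
    {"wx": 0,"wy": 0,"wz": 0,"x": 0,"y": 0,"z": 0,"jaw": -1},
    {"wx": 0,"wy": 0,"wz": 0,"x": 0,"y": 0,"z": 0,"jaw": -1},
  ],
)

```text
clock: 3.48
eef_pos: [0.4468, -0.192, 0.0256]
ee_rot: [2.225, 2.215, 0.001]
ft_force: [-0.3, -0.2, -0.2]
finger_gap: 0.585
gripper_force: 0.0
```

>>> step_arm(
  series=[
    {"wx": 0,"wy": 0,"wz": 0,"x": 2.3,"y": 0,"z": 3,"jaw": -1},
    {"wx": 0,"wy": 0,"wz": 0,"x": 0,"y": 0,"z": 0,"jaw": -1},
    {"wx": 0,"wy": 0,"wz": 0,"x": 0,"y": 0,"z": 0,"jaw": -1},
    {"wx": 0,"wy": 0,"wz": 0,"x": 0,"y": 0,"z": 0,"jaw": -1},
    {"wx": 0,"wy": 0,"wz": 0,"x": 0,"y": 0,"z": 0,"jaw": -1},
    {"wx": 0,"wy": 0,"wz": 0,"x": 0,"y": 0,"z": 0,"jaw": -1},
    {"wx": 0,"wy": 0,"wz": 0,"x": 0,"y": 0,"z": 0,"jaw": -1},
    {"wx": 0,"wy": 0,"wz": 0,"x": 0,"y": 0,"z": 0,"jaw": -1},
    {"wx": 0,"wy": 0,"wz": 0,"x": 0,"y": 0,"z": 0,"jaw": -1},
    {"wx": 0,"wy": 0,"wz": 0,"x": 0,"y": 0,"z": 0,"jaw": -1},
  ],
)

```text
clock: 4.32
eef_pos: [0.4461, -0.1893, 0.0217]
ee_rot: [2.226, 2.217, 0.0]
ft_force: [-0.1, 0.9, 2.7]
finger_gap: 0.362
gripper_force: 30.0
```

>>> step_arm(
  series=[
    {"wx": 0,"wy": 0,"wz": 0,"x": 0,"y": 0,"z": -15,"jaw": -1},
    {"wx": 0,"wy": 0,"wz": 0,"x": 0,"y": 0,"z": -25,"jaw": -1},
    {"wx": 0,"wy": 0,"wz": 0,"x": 0,"y": 0,"z": -25,"jaw": -1},
    {"wx": 0,"wy": 0,"wz": 0,"x": 0,"y": 0,"z": -25,"jaw": -1},
    {"wx": 0,"wy": 0,"wz": 0,"x": 0,"y": 0,"z": -20,"jaw": -1},
    {"wx": 0,"wy": 0,"wz": 0,"x": 20,"y": 15,"z": 0,"jaw": -1},
    {"wx": 0,"wy": 0,"wz": 0,"x": 30,"y": 18,"z": 0,"jaw": -1},
    {"wx": 0,"wy": 0,"wz": 0,"x": 30,"y": 18,"z": 0,"jaw": -1},
    {"wx": 0,"wy": 0,"wz": 0,"x": 30,"y": 18,"z": 0,"jaw": -1},
    {"wx": 0,"wy": 0,"wz": 0,"x": 30,"y": 18,"z": 0,"jaw": -1},
  ],
)

```text
clock: 5.15
eef_pos: [0.534, -0.0486, 0.1315]
ee_rot: [2.227, 2.216, -0.001]
ft_force: [0.7, -0.1, -1.1]
finger_gap: 0.363
gripper_force: 30.0
```

>>> step_arm(
  series=[
    {"wx": 0,"wy": 0,"wz": 0,"x": 30,"y": 18,"z": 0,"jaw": -1},
    {"wx": 0,"wy": 0,"wz": 0,"x": 30,"y": 18,"z": 0,"jaw": -1},
    {"wx": 0,"wy": 0,"wz": 0,"x": 30,"y": 18,"z": 0,"jaw": -1},
    {"wx": 0,"wy": 0,"wz": 0,"x": 25,"y": 15,"z": 0,"jaw": -1},
    {"wx": 0,"wy": 0,"wz": 0,"x": 20,"y": 10,"z": 0,"jaw": -1},
    {"wx": 0,"wy": 0,"wz": 0,"x": 10,"y": 5,"z": 0,"jaw": -1},
    {"wx": 0,"wy": 0,"wz": 0,"x": 0,"y": 0,"z": 0,"jaw": -1},
    {"wx": 0,"wy": 0,"wz": 0,"x": 0,"y": 0,"z": 0,"jaw": -1},
    {"wx": 0,"wy": 0,"wz": 0,"x": 0,"y": 0,"z": 0,"jaw": -1},
    {"wx": 0,"wy": 0,"wz": 0,"x": 0,"y": 0,"z": 0,"jaw": -1},
  ],
)

```text
clock: 5.98
eef_pos: [0.6178, 0.0925, 0.1315]
ee_rot: [2.229, 2.213, -0.002]
ft_force: [0.1, 1.0, -0.4]
finger_gap: 0.363
gripper_force: 30.0
```

Run:
```python
from h import *
go(.630,.139,.13)
look('w2',.062,.075)
look('w3',.030,.038,150)
```

```text
t 5.98 tcp [0.6178 0.0925 0.1315] yaw_x 89.61 zax [-0.001 -0.001 -1.   ] F [ 0.1  1.  -0.4] gap 0.363 gf 30.0
tool mm [46.6 11.9  1.4]
[ 519    0   92  310 6010] z 0.0708 rect [0.797  0.1209] [0.2372 0.0115] 89.7
[ 311   81   47   48 1745] z 0.07 rect [0.6283 0.1748] [0.0316 0.0324] 89.8
[ 494    2   68  308 1940] z 0.0341 rect [0.7936 0.1129] [0.2678 0.0035] 90.0
[ 302   79   65  142 1422] z 0.0338 rect [0.6302 0.1358] [0.0521 0.1196] 0.4
```

View pics/w2.png

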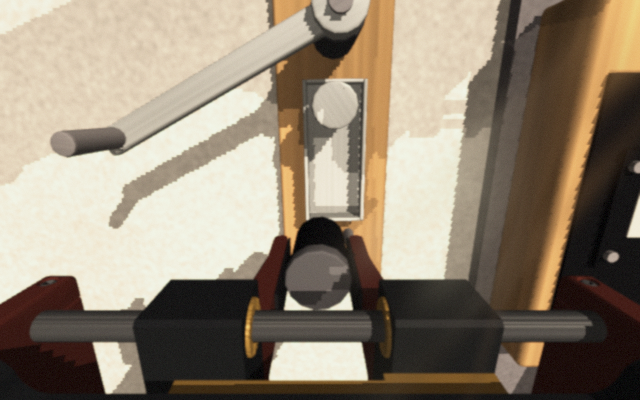

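The view shows the tray rim at (303-366, 80-220) with the tin at (335,105), and the canister upright in the jaws. The rim's centre is (0.6302, 0.1358) with no real yaw.

>>> step_arm(
  series=[
    {"wx": 0,"wy": 0,"wz": 0,"x": 12,"y": 3,"z": 0,"jaw": -1},
    {"wx": 0,"wy": 0,"wz": 0,"x": 12,"y": 3,"z": 0,"jaw": -1},
    {"wx": 0,"wy": 0,"wz": 0,"x": 12,"y": 3,"z": 0,"jaw": -1},
    {"wx": 0,"wy": 0,"wz": 0,"x": 8,"y": 2,"z": 0,"jaw": -1},
    {"wx": 0,"wy": 0,"wz": 0,"x": 2.8,"y": 1.4,"z": 0,"jaw": -1},
    {"wx": 0,"wy": 0,"wz": 0,"x": 0,"y": 0,"z": 10,"jaw": -1},
    {"wx": 0,"wy": 0,"wz": 0,"x": 0,"y": 0,"z": 10,"jaw": -1},
    {"wx": 0,"wy": 0,"wz": 0,"x": 0,"y": 0,"z": 10,"jaw": -1},
    {"wx": 0,"wy": 0,"wz": 0,"x": 0,"y": 0,"z": 0,"jaw": -1},
    {"wx": 0,"wy": 0,"wz": 0,"x": 0,"y": 0,"z": 0,"jaw": -1},
  ],
)

```text
clock: 6.92
eef_pos: [0.6301, 0.1407, 0.1002]
ee_rot: [-2.226, -2.215, 0.004]
ft_force: [-0.2, -0.2, -0.4]
finger_gap: 0.368
gripper_force: 30.0
```

Run:
```python
from h import *
go(.6302,.1393,.0385)
```

```text
t 6.92 tcp [0.6301 0.1407 0.1002] yaw_x 89.71 zax [-0.002 -0.001 -1.   ] F [-0.2 -0.2 -0.4] gap 0.368 gf 30.0
tool mm [-1.3  0.3 61.7]
```

>>> step_arm(
  series=[
    {"wx": 0,"wy": 0,"wz": 0,"x": -1.4,"y": 0.3,"z": 5,"jaw": -1},
    {"wx": 0,"wy": 0,"wz": 0,"x": 0,"y": 0,"z": 8,"jaw": -1},
    {"wx": 0,"wy": 0,"wz": 0,"x": 0,"y": 0,"z": 8,"jaw": -1},
    {"wx": 0,"wy": 0,"wz": 0,"x": 0,"y": 0,"z": 8,"jaw": -1},
    {"wx": 0,"wy": 0,"wz": 0,"x": 0,"y": 0,"z": 8,"jaw": -1},
    {"wx": 0,"wy": 0,"wz": 0,"x": 0,"y": 0,"z": 8,"jaw": -1},
    {"wx": 0,"wy": 0,"wz": 0,"x": 0,"y": 0,"z": 6,"jaw": -1},
    {"wx": 0,"wy": 0,"wz": 0,"x": 0,"y": 0,"z": 5,"jaw": -1},
    {"wx": 0,"wy": 0,"wz": 0,"x": 0,"y": 0,"z": 3,"jaw": -1},
    {"wx": 0,"wy": 0,"wz": 0,"x": 0,"y": 0,"z": 2,"jaw": -1},
  ],
)

```text
clock: 7.75
eef_pos: [0.6311, 0.1403, 0.0402]
ee_rot: [-2.226, -2.217, 0.001]
ft_force: [-0.5, 0.3, -0.4]
finger_gap: 0.361
gripper_force: 30.0
```

>>> step_arm(
  series=[
    {"wx": 0,"wy": 0,"wz": 0,"x": -0.7,"y": 0,"z": 0.5,"jaw": -1},
    {"wx": 0,"wy": 0,"wz": 0,"x": 0,"y": 0,"z": 0.5,"jaw": -1},
    {"wx": 0,"wy": 0,"wz": 0,"x": 0,"y": 0,"z": 0.5,"jaw": -1},
    {"wx": 0,"wy": 0,"wz": 0,"x": 0,"y": 0,"z": 0.5,"jaw": -1},
    {"wx": 0,"wy": 0,"wz": 0,"x": 0,"y": 0,"z": 0.5,"jaw": -1},
    {"wx": 0,"wy": 0,"wz": 0,"x": 0,"y": 0,"z": 0,"jaw": -1},
    {"wx": 0,"wy": 0,"wz": 0,"x": 0,"y": 0,"z": 0,"jaw": -0.5},
    {"wx": 0,"wy": 0,"wz": 0,"x": 0,"y": 0,"z": 0,"jaw": 0},
    {"wx": 0,"wy": 0,"wz": 0,"x": 0,"y": 0,"z": 0,"jaw": 0.3},
    {"wx": 0,"wy": 0,"wz": 0,"x": 0,"y": 0,"z": 0,"jaw": 0.5},
  ],
)

```text
clock: 8.58
eef_pos: [0.6313, 0.1396, 0.0383]
ee_rot: [2.226, 2.217, 0.0]
ft_force: [0.4, -0.2, -0.2]
finger_gap: 0.551
gripper_force: 0.0
```

>>> step_arm(
  series=[
    {"wx": 0,"wy": 0,"wz": 0,"x": 0,"y": 0,"z": -10,"jaw": 0.5},
    {"wx": 0,"wy": 0,"wz": 0,"x": 0,"y": 0,"z": -20,"jaw": 0.5},
    {"wx": 0,"wy": 0,"wz": 0,"x": 0,"y": 0,"z": -25,"jaw": 0.5},
    {"wx": 0,"wy": 0,"wz": 0,"x": 0,"y": 0,"z": -30,"jaw": 0.7},
    {"wx": 0,"wy": 0,"wz": 0,"x": 0,"y": 0,"z": -30,"jaw": 1},
    {"wx": 0,"wy": 0,"wz": 0,"x": -20,"y": -8,"z": 0,"jaw": 1},
    {"wx": 0,"wy": 0,"wz": 0,"x": -30,"y": -12,"z": 0,"jaw": 1},
    {"wx": 0,"wy": 0,"wz": 0,"x": -30,"y": -12,"z": 0,"jaw": 1},
    {"wx": 0,"wy": 0,"wz": 0,"x": -30,"y": -12,"z": 0,"jaw": 1},
    {"wx": 0,"wy": 0,"wz": 0,"x": -30,"y": -12,"z": 0,"jaw": 1},
  ],
)

```text
clock: 9.42
eef_pos: [0.574, -0.0013, 0.1541]
ee_rot: [2.225, 2.217, 0.001]
ft_force: [-0.0, -0.9, 0.7]
finger_gap: 1.003
gripper_force: 0.0
```

Run:
```python
from h import *
go(.444,-.326,.14)
look('w4',.062,.075)
```

```text
t 9.42 tcp [ 0.574  -0.0013  0.1541] yaw_x 89.78 zax [ 0.001 -0.    -1.   ] F [-0.  -0.9  0.7] gap 1.003 gf 0.0
tool mm [-325.2 -128.8   14.1]
[ 374    0   47   49 1824] z 0.0699 rect [0.6305 0.1372] [0.0297 0.0328] 88.1
[ 560    0   80  261 5113] z 0.0706 rect [0.7954 0.0513] [0.0175 0.2042] 3.1
```

>>> step_arm(
  series=[
    {"wx": 0,"wy": 0,"wz": 0,"x": -32,"y": -13,"z": 0,"jaw": 1},
    {"wx": 0,"wy": 0,"wz": 0,"x": -32,"y": -13,"z": 0,"jaw": 1},
    {"wx": 0,"wy": 0,"wz": 0,"x": -32,"y": -13,"z": 0,"jaw": 1},
    {"wx": 0,"wy": 0,"wz": 0,"x": -32,"y": -13,"z": 0,"jaw": 1},
    {"wx": 0,"wy": 0,"wz": 0,"x": -32,"y": -13,"z": 0,"jaw": 1},
    {"wx": 0,"wy": 0,"wz": 0,"x": -32,"y": -13,"z": 0,"jaw": 1},
    {"wx": 0,"wy": 0,"wz": 0,"x": -32,"y": -13,"z": 0,"jaw": 1},
    {"wx": 0,"wy": 0,"wz": 0,"x": -32,"y": -13,"z": 0,"jaw": 1},
    {"wx": 0,"wy": 0,"wz": 0,"x": -32,"y": -13,"z": 0,"jaw": 1},
    {"wx": 0,"wy": 0,"wz": 0,"x": 0,"y": 0,"z": 0,"jaw": 1},
  ],
)

```text
clock: 10.3
eef_pos: [0.4528, -0.2952, 0.1536]
ee_rot: [2.236, 2.205, -0.006]
ft_force: [-0.3, -0.1, -0.1]
finger_gap: 0.999
gripper_force: 0.0
```

>>> step_arm(
  series=[
    {"wx": 0,"wy": 0,"wz": 5,"x": 0,"y": 0,"z": 0,"jaw": 1},
    {"wx": 0,"wy": 0,"wz": 5,"x": 0,"y": 0,"z": 0,"jaw": 1},
    {"wx": 0,"wy": 0,"wz": 5,"x": 0,"y": 0,"z": 0,"jaw": 1},
    {"wx": 0,"wy": 0,"wz": 5,"x": 0,"y": 0,"z": 0,"jaw": 1},
    {"wx": 0,"wy": 0,"wz": 5,"x": 0,"y": 0,"z": 0,"jaw": 1},
    {"wx": 0,"wy": 0,"wz": 5,"x": 0,"y": 0,"z": 0,"jaw": 1},
    {"wx": 0,"wy": 0,"wz": 5,"x": 0,"y": 0,"z": 0,"jaw": 1},
    {"wx": 0,"wy": 0,"wz": 0,"x": 0,"y": 0,"z": 0,"jaw": 1},
    {"wx": 0,"wy": 0,"wz": 0,"x": 0,"y": 0,"z": 0,"jaw": 1},
    {"wx": 0,"wy": 0,"wz": 0,"x": 0,"y": 0,"z": 0,"jaw": 1},
  ],
)

```text
clock: 11.13
eef_pos: [0.4566, -0.2874, 0.1535]
ee_rot: [2.787, 1.449, 0.0]
ft_force: [1.0, 1.2, -0.1]
finger_gap: 0.998
gripper_force: 0.0
```

Run:
```python
from h import *
go(.4435,-.3264,.0225)
look('w5',.047,.06)
```

```text
t 11.13 tcp [ 0.4566 -0.2874  0.1535] yaw_x 54.92 zax [ 0. -0. -1.] F [ 1.   1.2 -0.1] gap 0.998 gf 0.0
tool mm [-39.5  11.6 131. ]
[532  90  37  65 542] z 0.054 rect [ 0.652  -0.3414] [0.0513 0.0197] 57.7
[ 312  222   39   38 1440] z 0.0542 rect [ 0.4439 -0.3262] [0.0361 0.0357] 54.7
```

The canister stands seated in the tray with its top at 0.070. The carton is at (0.444, -0.326), turned 54.7°.

>>> step_arm(
  series=[
    {"wx": 0,"wy": 0,"wz": 0,"x": -14,"y": 4,"z": 0,"jaw": 1},
    {"wx": 0,"wy": 0,"wz": 0,"x": -14,"y": 4,"z": 5,"jaw": 1},
    {"wx": 0,"wy": 0,"wz": 0,"x": -11.5,"y": 3.8,"z": 10,"jaw": 1},
    {"wx": 0,"wy": 0,"wz": 0,"x": 0,"y": 0,"z": 15,"jaw": 1},
    {"wx": 0,"wy": 0,"wz": 0,"x": 0,"y": 0,"z": 15,"jaw": 1},
    {"wx": 0,"wy": 0,"wz": 0,"x": 0,"y": 0,"z": 10,"jaw": 1},
    {"wx": 0,"wy": 0,"wz": 0,"x": 0,"y": 0,"z": 0,"jaw": 1},
    {"wx": 0,"wy": 0,"wz": 0,"x": 0,"y": 0,"z": 0,"jaw": 1},
    {"wx": 0,"wy": 0,"wz": 0,"x": 0,"y": 0,"z": 0,"jaw": 1},
    {"wx": 0,"wy": 0,"wz": 0,"x": 0,"y": 0,"z": 0,"jaw": 1},
  ],
)

```text
clock: 12.02
eef_pos: [0.4439, -0.3269, 0.099]
ee_rot: [2.788, 1.445, 0.001]
ft_force: [0.2, 0.3, 0.2]
finger_gap: 1.003
gripper_force: 0.0
```

Run:
```python
from h import *
go(.4439,-.3262,.0225)
```

```text
t 12.02 tcp [ 0.4439 -0.3269  0.099 ] yaw_x 54.77 zax [ 0.001 -0.001 -1.   ] F [0.2 0.3 0.2] gap 1.003 gf 0.0
tool mm [ 0.6 -0.5 76.5]
```

>>> step_arm(
  series=[
    {"wx": 0,"wy": 0,"wz": 0,"x": 0.6,"y": -0.5,"z": 15,"jaw": 1},
    {"wx": 0,"wy": 0,"wz": 0,"x": 0,"y": 0,"z": 18,"jaw": 1},
    {"wx": 0,"wy": 0,"wz": 0,"x": 0,"y": 0,"z": 18,"jaw": 1},
    {"wx": 0,"wy": 0,"wz": 0,"x": 0,"y": 0,"z": 15,"jaw": 1},
    {"wx": 0,"wy": 0,"wz": 0,"x": 0,"y": 0,"z": 10,"jaw": 0.5},
    {"wx": 0,"wy": 0,"wz": 0,"x": 0,"y": 0,"z": 0,"jaw": 0},
    {"wx": 0,"wy": 0,"wz": 0,"x": 0,"y": 0,"z": 0,"jaw": -0.5},
    {"wx": 0,"wy": 0,"wz": 0,"x": 0,"y": 0,"z": 0,"jaw": -1},
    {"wx": 0,"wy": 0,"wz": 0,"x": 0,"y": 0,"z": 0,"jaw": -1},
    {"wx": 0,"wy": 0,"wz": 0,"x": 0,"y": 0,"z": 0,"jaw": -1},
  ],
)

```text
clock: 12.85
eef_pos: [0.4437, -0.3264, 0.0231]
ee_rot: [2.788, 1.444, 0.001]
ft_force: [0.2, 0.2, -0.1]
finger_gap: 0.583
gripper_force: 0.0
```

>>> step_arm(
  series=[
    {"wx": 0,"wy": 0,"wz": 0,"x": 0,"y": 0,"z": 0,"jaw": -1},
    {"wx": 0,"wy": 0,"wz": 0,"x": 0,"y": 0,"z": 0,"jaw": -1},
    {"wx": 0,"wy": 0,"wz": 0,"x": 0,"y": 0,"z": 0,"jaw": -1},
    {"wx": 0,"wy": 0,"wz": 0,"x": 0,"y": 0,"z": 0,"jaw": -1},
    {"wx": 0,"wy": 0,"wz": 0,"x": 0,"y": 0,"z": 0,"jaw": -1},
    {"wx": 0,"wy": 0,"wz": 0,"x": 0,"y": 0,"z": 0,"jaw": -1},
    {"wx": 0,"wy": 0,"wz": 0,"x": 0,"y": 0,"z": 0,"jaw": -1},
    {"wx": 0,"wy": 0,"wz": 0,"x": 0,"y": 0,"z": 0,"jaw": -1},
    {"wx": 0,"wy": 0,"wz": 0,"x": 0,"y": 0,"z": 0,"jaw": -1},
    {"wx": 0,"wy": 0,"wz": 0,"x": 0,"y": 0,"z": 0,"jaw": -1},
  ],
)

```text
clock: 13.68
eef_pos: [0.4434, -0.3262, 0.0226]
ee_rot: [2.789, 1.444, 0.0]
ft_force: [-1.3, 0.2, 5.4]
finger_gap: 0.409
gripper_force: 30.0
```

>>> step_arm(
  series=[
    {"wx": 0,"wy": 0,"wz": 0,"x": 0,"y": 0,"z": -10,"jaw": -1},
    {"wx": 0,"wy": 0,"wz": -2,"x": 0,"y": 0,"z": -15,"jaw": -1},
    {"wx": 0,"wy": 0,"wz": -5,"x": 0,"y": 0,"z": -20,"jaw": -1},
    {"wx": 0,"wy": 0,"wz": -5,"x": 0,"y": 0,"z": -20,"jaw": -1},
    {"wx": 0,"wy": 0,"wz": -5,"x": 0,"y": 0,"z": -20,"jaw": -1},
    {"wx": 0,"wy": 0,"wz": -5,"x": 0,"y": 0,"z": -20,"jaw": -1},
    {"wx": 0,"wy": 0,"wz": -5,"x": 0,"y": 0,"z": -10,"jaw": -1},
    {"wx": 0,"wy": 0,"wz": -5,"x": 0,"y": 0,"z": 0,"jaw": -1},
    {"wx": 0,"wy": 0,"wz": -3,"x": 0,"y": 0,"z": 0,"jaw": -1},
    {"wx": 0,"wy": 0,"wz": 0,"x": 0,"y": 0,"z": 0,"jaw": -1},
  ],
)

```text
clock: 14.52
eef_pos: [0.4429, -0.326, 0.1377]
ee_rot: [2.224, 2.218, -0.0]
ft_force: [0.2, -0.3, -0.9]
finger_gap: 0.413
gripper_force: 30.0
```

>>> step_arm(
  series=[
    {"wx": 0,"wy": 0,"wz": 0,"x": 20,"y": 8,"z": 0,"jaw": -1},
    {"wx": 0,"wy": 0,"wz": 0,"x": 28,"y": 12,"z": 0,"jaw": -1},
    {"wx": 0,"wy": 0,"wz": 0,"x": 28,"y": 12,"z": 0,"jaw": -1},
    {"wx": 0,"wy": 0,"wz": 0,"x": 28,"y": 12,"z": 0,"jaw": -1},
    {"wx": 0,"wy": 0,"wz": 0,"x": 28,"y": 12,"z": 0,"jaw": -1},
    {"wx": 0,"wy": 0,"wz": 0,"x": 28,"y": 12,"z": 0,"jaw": -1},
    {"wx": 0,"wy": 0,"wz": 0,"x": 28,"y": 12,"z": 0,"jaw": -1},
    {"wx": 0,"wy": 0,"wz": 0,"x": 28,"y": 12,"z": 0,"jaw": -1},
    {"wx": 0,"wy": 0,"wz": 0,"x": 28,"y": 12,"z": 0,"jaw": -1},
    {"wx": 0,"wy": 0,"wz": 0,"x": 28,"y": 12,"z": 0,"jaw": -1},
  ],
)

```text
clock: 15.35
eef_pos: [0.5603, -0.053, 0.1372]
ee_rot: [-2.228, -2.214, 0.001]
ft_force: [1.1, 0.1, -0.4]
finger_gap: 0.412
gripper_force: 30.0
```

>>> step_arm(
  series=[
    {"wx": 0,"wy": 0,"wz": 0,"x": 28,"y": 12,"z": 0,"jaw": -1},
    {"wx": 0,"wy": 0,"wz": 0,"x": 26,"y": 12,"z": 0,"jaw": -1},
    {"wx": 0,"wy": 0,"wz": 0,"x": 20,"y": 10,"z": 0,"jaw": -1},
    {"wx": 0,"wy": 0,"wz": 0,"x": 15,"y": 7,"z": 0,"jaw": -1},
    {"wx": 0,"wy": 0,"wz": 0,"x": 5,"y": 3,"z": 0,"jaw": -1},
    {"wx": 0,"wy": 0,"wz": 0,"x": 0,"y": 0,"z": 0,"jaw": -1},
    {"wx": 0,"wy": 0,"wz": 0,"x": 0,"y": 0,"z": 0,"jaw": -1},
    {"wx": 0,"wy": 0,"wz": 0,"x": 0,"y": 0,"z": 0,"jaw": -1},
    {"wx": 0,"wy": 0,"wz": 0,"x": 0,"y": 0,"z": 0,"jaw": -1},
    {"wx": 0,"wy": 0,"wz": 0,"x": 0,"y": 0,"z": 0,"jaw": -1},
  ],
)

```text
clock: 16.18
eef_pos: [0.6044, 0.0379, 0.1372]
ee_rot: [2.228, 2.214, -0.001]
ft_force: [0.1, 0.2, -0.8]
finger_gap: 0.404
gripper_force: 30.0
```

Run:
```python
from h import *
go(.6302,.101,.039)
look('w6',.062,.075)
look('w7',.030,.038,150)
```

```text
t 16.18 tcp [0.6044 0.0379 0.1372] yaw_x 89.64 zax [-0.    -0.001 -1.   ] F [ 0.1  0.2 -0.8] gap 0.404 gf 30.0
tool mm [63.3 25.4 98.1]
[ 330    0   49   49 1984] z 0.0699 rect [0.6282 0.1723] [0.0277 0.0324] 89.0
[ 530    0   94  310 5969] z 0.0707 rect [0.7976 0.0684] [0.0122 0.2366] 0.3
[ 333   52   47   51 1818] z 0.07 rect [0.6307 0.1387] [0.0323 0.0321] 24.2
[ 509    0   63  287 1917] z 0.0341 rect [0.7932 0.0738] [0.0033 0.2471] 0.2
[ 318    3   68  158 1539] z 0.0338 rect [0.6302 0.1354] [0.0522 0.12  ] 0.2
```

View pics/w6.png

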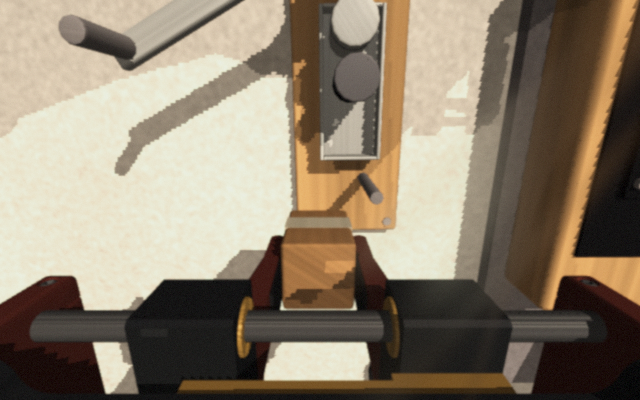

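The view shows the tray with the tin at (356,20) and the canister at (357,77), and the carton square in the jaws. The free gap runs from y = 0.0786 to 0.1222, so the carton's centre goes to 0.1004.

>>> step_arm(
  series=[
    {"wx": 0,"wy": 0,"wz": 0,"x": 12,"y": 5,"z": 0,"jaw": -1},
    {"wx": 0,"wy": 0,"wz": 0,"x": 16,"y": 6.5,"z": 0,"jaw": -1},
    {"wx": 0,"wy": 0,"wz": 0,"x": 16,"y": 6.5,"z": 0,"jaw": -1},
    {"wx": 0,"wy": 0,"wz": 0,"x": 12,"y": 4.5,"z": 0,"jaw": -1},
    {"wx": 0,"wy": 0,"wz": 0,"x": 6,"y": 2.5,"z": 0,"jaw": -1},
    {"wx": 0,"wy": 0,"wz": 0,"x": 0,"y": 0,"z": 10,"jaw": -1},
    {"wx": 0,"wy": 0,"wz": 0,"x": 0,"y": 0,"z": 10,"jaw": -1},
    {"wx": 0,"wy": 0,"wz": 0,"x": 0,"y": 0,"z": 10,"jaw": -1},
    {"wx": 0,"wy": 0,"wz": 0,"x": 0,"y": 0,"z": 0,"jaw": -1},
    {"wx": 0,"wy": 0,"wz": 0,"x": 0,"y": 0,"z": 0,"jaw": -1},
  ],
)

```text
clock: 17.12
eef_pos: [0.629, 0.0999, 0.1057]
ee_rot: [-2.227, -2.215, 0.004]
ft_force: [0.2, -0.2, -0.2]
finger_gap: 0.403
gripper_force: 30.0
```

Run:
```python
from h import *
go(.6302,.1004,.0386)
```

```text
t 17.12 tcp [0.629  0.0999 0.1057] yaw_x 89.69 zax [-0.003 -0.001 -1.   ] F [ 0.2 -0.2 -0.2] gap 0.403 gf 30.0
tool mm [ 0.6  1.3 67.1]
```

>>> step_arm(
  series=[
    {"wx": 0,"wy": 0,"wz": 0,"x": 0.5,"y": 1,"z": 5,"jaw": -1},
    {"wx": 0,"wy": 0,"wz": 0,"x": 0,"y": 0,"z": 9,"jaw": -1},
    {"wx": 0,"wy": 0,"wz": 0,"x": 0,"y": 0,"z": 9,"jaw": -1},
    {"wx": 0,"wy": 0,"wz": 0,"x": 0,"y": 0,"z": 9,"jaw": -1},
    {"wx": 0,"wy": 0,"wz": 0,"x": 0,"y": 0,"z": 9,"jaw": -1},
    {"wx": 0,"wy": 0,"wz": 0,"x": 0,"y": 0,"z": 8,"jaw": -1},
    {"wx": 0,"wy": 0,"wz": 0,"x": 0,"y": 0,"z": 6,"jaw": -1},
    {"wx": 0,"wy": 0,"wz": 0,"x": 0,"y": 0,"z": 5,"jaw": -1},
    {"wx": 0,"wy": 0,"wz": 0,"x": 0,"y": 0,"z": 3,"jaw": -1},
    {"wx": 0,"wy": 0,"wz": 0,"x": 0,"y": 0,"z": 2,"jaw": -1},
  ],
)

```text
clock: 17.95
eef_pos: [0.6309, 0.1018, 0.0417]
ee_rot: [-2.226, -2.217, 0.0]
ft_force: [-0.0, 0.7, -0.7]
finger_gap: 0.407
gripper_force: 30.0
```

>>> step_arm(
  series=[
    {"wx": 0,"wy": 0,"wz": 0,"x": -1,"y": 0,"z": 1,"jaw": -1},
    {"wx": 0,"wy": 0,"wz": 0,"x": 0,"y": 0,"z": 0.7,"jaw": -1},
    {"wx": 0,"wy": 0,"wz": 0,"x": 0,"y": 0,"z": 0.7,"jaw": -1},
    {"wx": 0,"wy": 0,"wz": 0,"x": 0,"y": 0,"z": 0.6,"jaw": -1},
    {"wx": 0,"wy": 0,"wz": 0,"x": 0,"y": 0,"z": 0.3,"jaw": -1},
    {"wx": 0,"wy": 0,"wz": 0,"x": 0,"y": 0,"z": 0,"jaw": -1},
    {"wx": 0,"wy": 0,"wz": 0,"x": 0,"y": 0,"z": 0,"jaw": -0.5},
    {"wx": 0,"wy": 0,"wz": 0,"x": 0,"y": 0,"z": 0,"jaw": 0},
    {"wx": 0,"wy": 0,"wz": 0,"x": 0,"y": 0,"z": 0,"jaw": 0.3},
    {"wx": 0,"wy": 0,"wz": 0,"x": 0,"y": 0,"z": 0,"jaw": 0.5},
  ],
)

```text
clock: 18.78
eef_pos: [0.6311, 0.1008, 0.039]
ee_rot: [2.226, 2.217, 0.0]
ft_force: [-1.4, -0.0, 0.4]
finger_gap: 0.603
gripper_force: 0.0
```

>>> step_arm(
  series=[
    {"wx": 0,"wy": 0,"wz": 0,"x": 0,"y": 0,"z": -10,"jaw": 0.5},
    {"wx": 0,"wy": 0,"wz": 0,"x": 0,"y": 0,"z": -20,"jaw": 0.5},
    {"wx": 0,"wy": 0,"wz": 0,"x": 0,"y": 0,"z": -30,"jaw": 0.5},
    {"wx": 0,"wy": 0,"wz": 0,"x": 0,"y": 0,"z": -30,"jaw": 0.5},
    {"wx": 0,"wy": 0,"wz": 0,"x": 0,"y": 0,"z": -30,"jaw": 0.5},
    {"wx": 0,"wy": 0,"wz": 0,"x": -12,"y": -20,"z": -20,"jaw": 0.5},
    {"wx": 0,"wy": 0,"wz": 0,"x": -12,"y": -25,"z": 0,"jaw": 0.5},
    {"wx": 0,"wy": 0,"wz": 0,"x": -12,"y": -25,"z": 0,"jaw": 0.5},
    {"wx": 0,"wy": 0,"wz": 0,"x": -12,"y": -25,"z": 0,"jaw": 0.5},
    {"wx": 0,"wy": 0,"wz": 0,"x": -12,"y": -25,"z": 0,"jaw": 0.5},
  ],
)

```text
clock: 19.62
eef_pos: [0.5096, 0.0409, 0.1797]
ee_rot: [2.225, 2.216, 0.001]
ft_force: [-0.0, -0.4, 0.1]
finger_gap: 0.749
gripper_force: 0.0
```

Run:
```python
from h import *
o,R=st()
print('items');p,d,W,c=look('w8',.062,.078)
print('pin');look('w9',.115,.14,60)
```

```text
t 19.62 tcp [0.5096 0.0409 0.1797] yaw_x 89.76 zax [ 0.001 -0.    -1.   ] F [-0.  -0.4  0.1] gap 0.749 gf 0.0
items
[ 443   17   44   46 1541] z 0.0697 rect [0.6278 0.1745] [0.0324 0.0324] 43.8
[ 441   66   42   41 1352] z 0.0698 rect [0.6301 0.1388] [0.0315 0.0323] 89.1
[ 431  111   48   42 1818] z 0.0698 rect [0.6288 0.1014] [0.0352 0.0364] 89.7
[ 594  124   46  163 3992] z 0.0735 rect [0.794  0.0256] [0.0344 0.16  ] 12.6
pin
[274  34  24  29 512] z 0.1327 rect [0.4833 0.1548] [0.0137 0.0134] 43.4
```

View pics/w8.png

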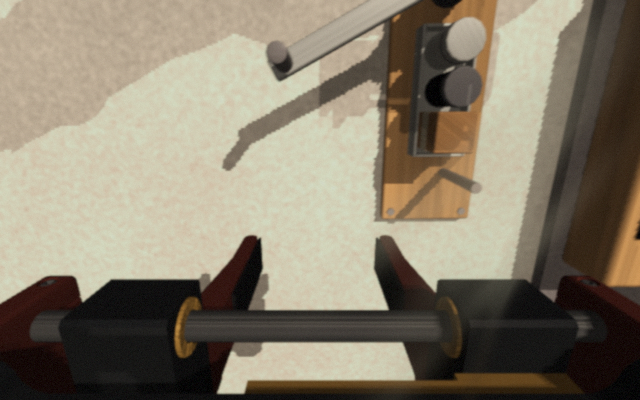

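All three tops sit at z = 0.070, so everything is seated. The picture shows the row in the tray at (440,20-155) and the pin top at (279,55). The pin is at (0.4833, 0.1548), so I go over it next.

>>> step_arm(
  series=[
    {"wx": 0,"wy": 0,"wz": 0,"x": 16,"y": -4,"z": 0,"jaw": 0.5},
    {"wx": 0,"wy": 0,"wz": 0,"x": 24,"y": -6,"z": 0,"jaw": 0.5},
    {"wx": 0,"wy": 0,"wz": 0,"x": 24,"y": -6,"z": 0,"jaw": 0.5},
    {"wx": 0,"wy": 0,"wz": 0,"x": 24,"y": -4,"z": 0,"jaw": 0.5},
    {"wx": 0,"wy": 0,"wz": 0,"x": 16,"y": 0,"z": 0,"jaw": 0.5},
    {"wx": 0,"wy": 0,"wz": 0,"x": 8,"y": 0,"z": 0,"jaw": 0.5},
    {"wx": 0,"wy": 0,"wz": 0,"x": 0,"y": 0,"z": 10,"jaw": 0.5},
    {"wx": 0,"wy": 0,"wz": 0,"x": 0,"y": 0,"z": 10,"jaw": 0.5},
    {"wx": 0,"wy": 0,"wz": 0,"x": 0,"y": 0,"z": 0,"jaw": 0.5},
    {"wx": 0,"wy": 0,"wz": 0,"x": 0,"y": 0,"z": 0,"jaw": 0.5},
  ],
)

```text
clock: 20.55
eef_pos: [0.4907, 0.1516, 0.1576]
ee_rot: [-2.228, -2.214, 0.004]
ft_force: [-0.2, -0.5, -0.4]
finger_gap: 0.752
gripper_force: 0.0
```

Run:
```python
from h import *
go(.4833,.1550,.094)
```

```text
t 20.55 tcp [0.4907 0.1516 0.1576] yaw_x 89.65 zax [-0.002 -0.001 -1.   ] F [-0.2 -0.5 -0.4] gap 0.752 gf 0.0
tool mm [ 3.4 -7.3 63.6]
```

>>> step_arm(
  series=[
    {"wx": 0,"wy": 0,"wz": 0,"x": 2.8,"y": -6.5,"z": 0,"jaw": 0.5},
    {"wx": 0,"wy": 0,"wz": 0,"x": 0,"y": 0,"z": 8,"jaw": 0.5},
    {"wx": 0,"wy": 0,"wz": 0,"x": 0,"y": 0,"z": 10,"jaw": 0.3},
    {"wx": 0,"wy": 0,"wz": 0,"x": 0,"y": 0,"z": 12,"jaw": 0},
    {"wx": 0,"wy": 0,"wz": 0,"x": 0,"y": 0,"z": 12,"jaw": 0},
    {"wx": 0,"wy": 0,"wz": 0,"x": 0,"y": 0,"z": 10,"jaw": 0},
    {"wx": 0,"wy": 0,"wz": 0,"x": 0,"y": 0,"z": 7,"jaw": 0},
    {"wx": 0,"wy": 0,"wz": 0,"x": 0,"y": 0,"z": 3.5,"jaw": 0},
    {"wx": 0,"wy": 0,"wz": 0,"x": 0,"y": 0,"z": 0,"jaw": 0},
    {"wx": 0,"wy": 0,"wz": 0,"x": 0,"y": 0,"z": 0,"jaw": 0},
  ],
)

```text
clock: 21.38
eef_pos: [0.4848, 0.1564, 0.0963]
ee_rot: [-2.226, -2.217, -0.0]
ft_force: [0.4, 0.2, 0.4]
finger_gap: 0.499
gripper_force: 0.0
```

Run:
```python
from h import *
go(.4833,.1550,.094)
```

```text
t 21.38 tcp [0.4848 0.1564 0.0963] yaw_x 89.77 zax [-0.  0. -1.] F [0.4 0.2 0.4] gap 0.499 gf 0.0
tool mm [-1.4 -1.5  2.3]
```

>>> step_arm(
  series=[
    {"wx": 0,"wy": 0,"wz": 0,"x": -1.3,"y": -1.3,"z": 0.5,"jaw": -0.3},
    {"wx": 0,"wy": 0,"wz": 0,"x": 0,"y": 0,"z": 0,"jaw": -0.6},
    {"wx": 0,"wy": 0,"wz": 0,"x": 0,"y": 0,"z": 0,"jaw": -1},
    {"wx": 0,"wy": 0,"wz": 0,"x": 0,"y": 0,"z": 0,"jaw": -1},
    {"wx": 0,"wy": 0,"wz": 0,"x": 0,"y": 0,"z": 0,"jaw": -1},
    {"wx": 0,"wy": 0,"wz": 0,"x": 0,"y": 0,"z": 0,"jaw": -1},
    {"wx": 0,"wy": 0,"wz": 0,"x": 0,"y": 0,"z": 0,"jaw": -1},
    {"wx": 0,"wy": 0,"wz": 0,"x": 0,"y": 0,"z": 0,"jaw": -1},
    {"wx": 0,"wy": 0,"wz": 0,"x": 0,"y": 0,"z": 0,"jaw": -1},
    {"wx": 0,"wy": 0,"wz": 0,"x": 0,"y": 0,"z": 0,"jaw": -1},
  ],
)

```text
clock: 22.22
eef_pos: [0.4846, 0.1549, 0.0962]
ee_rot: [2.226, 2.215, 0.003]
ft_force: [5.9, -0.3, -1.1]
finger_gap: 0.153
gripper_force: 30.0
```

Run:
```python
from h import *
o,R=st()
piv=np.array([.6302,.1356+.095]);P=o['eef_pos'][:2]
r=P-piv;print('radius',np.hypot(*r))
q=np.arange(0,31)/30*1.1
X=np.c_[-.165*np.sin(1.1-q),-.165*np.cos(1.1-q)]
D=np.diff(X,axis=0)@R[:2,:2]*1000;print(D.round(1).tolist())
```

```text
t 22.22 tcp [0.4846 0.1549 0.0962] yaw_x 89.73 zax [ 0.002  0.001 -1.   ] F [ 5.9 -0.3 -1.1] gap 0.153 gf 30.0
radius 0.16409931004455264
[[-5.3, 2.9], [-5.2, 3.1], [-5.1, 3.3], [-5.0, 3.4], [-4.9, 3.6], [-4.7, 3.8], [-4.6, 4.0], [-4.4, 4.1], [-4.3, 4.3], [-4.1, 4.4], [-3.9, 4.6], [-3.8, 4.7], [-3.6, 4.9], [-3.4, 5.0], [-3.2, 5.1], [-3.0, 5.2], [-2.8, 5.3], [-2.7, 5.4], [-2.4, 5.5], [-2.2, 5.6], [-2.0, 5.7], [-1.8, 5.8], [-1.6, 5.8], [-1.4, 5.9], [-1.2, 5.9], [-1.0, 6.0], [-0.7, 6.0], [-0.5, 6.0], [-0.3, 6.0], [-0.1, 6.0]]
```

The pin is held, with the jaws 13.5 mm apart. Now I swing it along the arc.

>>> step_arm(
  series=[
    {"wx": 0,"wy": 0,"wz": 0,"x": -5.3,"y": 2.9,"z": 0,"jaw": -1},
    {"wx": 0,"wy": 0,"wz": 0,"x": -5.2,"y": 3.1,"z": 0,"jaw": -1},
    {"wx": 0,"wy": 0,"wz": 0,"x": -5.1,"y": 3.3,"z": 0,"jaw": -1},
    {"wx": 0,"wy": 0,"wz": 0,"x": -5.0,"y": 3.4,"z": 0,"jaw": -1},
    {"wx": 0,"wy": 0,"wz": 0,"x": -4.9,"y": 3.6,"z": 0,"jaw": -1},
    {"wx": 0,"wy": 0,"wz": 0,"x": -4.7,"y": 3.8,"z": 0,"jaw": -1},
    {"wx": 0,"wy": 0,"wz": 0,"x": -4.6,"y": 4.0,"z": 0,"jaw": -1},
    {"wx": 0,"wy": 0,"wz": 0,"x": -4.4,"y": 4.1,"z": 0,"jaw": -1},
    {"wx": 0,"wy": 0,"wz": 0,"x": -4.3,"y": 4.3,"z": 0,"jaw": -1},
    {"wx": 0,"wy": 0,"wz": 0,"x": -4.1,"y": 4.4,"z": 0,"jaw": -1},
  ],
)

```text
clock: 23.05
eef_pos: [0.5197, 0.1088, 0.0961]
ee_rot: [-2.223, -2.217, -0.002]
ft_force: [-0.7, 4.5, 1.8]
finger_gap: 0.154
gripper_force: 30.0
```

```bash
cat >> h.py <<'E'
def arc(n,k):
    o,R=st();r=o['eef_pos'][:2]-np.array([.6302,.2306]);a=np.arctan2(-r[0],-r[1])
    print('radius mm',np.hypot(*r)*1000,'q',1.1-a)
    t=np.linspace(a,0,n+1)[1:];X=np.c_[-.165*np.sin(t),-.165*np.cos(t)]
    D=np.diff(np.r_[[r],X],axis=0)@R[:2,:2]*1000;print(D[:k].round(1).tolist())
E
python3 -c "
from h import *
arc(20,10)"
```

```text
t 23.05 tcp [0.5197 0.1088 0.0961] yaw_x 89.85 zax [-0.001  0.002 -1.   ] F [-0.7  4.5  1.8] gap 0.154 gf 30.0
radius mm 164.435769699739 q 0.3629774512550117
[[-4.4, 4.2], [-3.8, 4.7], [-3.6, 4.9], [-3.5, 5.0], [-3.3, 5.1], [-3.1, 5.2], [-2.9, 5.4], [-2.7, 5.5], [-2.5, 5.5], [-2.3, 5.6]]
```

>>> step_arm(
  series=[
    {"wx": 0,"wy": 0,"wz": 0,"x": -3.9,"y": 4.6,"z": 0,"jaw": -1},
    {"wx": 0,"wy": 0,"wz": 0,"x": -3.8,"y": 4.7,"z": 0,"jaw": -1},
    {"wx": 0,"wy": 0,"wz": 0,"x": -3.6,"y": 4.9,"z": 0,"jaw": -1},
    {"wx": 0,"wy": 0,"wz": 0,"x": -3.4,"y": 5.0,"z": 0,"jaw": -1},
    {"wx": 0,"wy": 0,"wz": 0,"x": -3.2,"y": 5.1,"z": 0,"jaw": -1},
    {"wx": 0,"wy": 0,"wz": 0,"x": -3.0,"y": 5.2,"z": 0,"jaw": -1},
    {"wx": 0,"wy": 0,"wz": 0,"x": -2.8,"y": 5.3,"z": 0,"jaw": -1},
    {"wx": 0,"wy": 0,"wz": 0,"x": -2.7,"y": 5.4,"z": 0,"jaw": -1},
    {"wx": 0,"wy": 0,"wz": 0,"x": -2.4,"y": 5.5,"z": 0,"jaw": -1},
    {"wx": 0,"wy": 0,"wz": 0,"x": -2.2,"y": 5.6,"z": 0,"jaw": -1},
  ],
)

```text
clock: 23.88
eef_pos: [0.5704, 0.0769, 0.096]
ee_rot: [-2.224, -2.216, 0.001]
ft_force: [-2.4, 4.5, 5.0]
finger_gap: 0.152
gripper_force: 30.0
```

```bash
python3 -c "
from h import *
arc(10,10)"
```

```text
t 23.88 tcp [0.5704 0.0769 0.096 ] yaw_x 89.82 zax [-0.002  0.001 -1.   ] F [-2.4  4.5  5. ] gap 0.152 gf 30.0
radius mm 164.89431144402107 q 0.72903374399628
[[-2.2, 5.7], [-1.9, 5.8], [-1.7, 5.9], [-1.4, 5.9], [-1.2, 6.0], [-1.0, 6.0], [-0.8, 6.1], [-0.5, 6.1], [-0.3, 6.1], [-0.1, 6.1]]
```

>>> step_arm(
  series=[
    {"wx": 0,"wy": 0,"wz": 0,"x": -2.0,"y": 5.7,"z": 0,"jaw": -1},
    {"wx": 0,"wy": 0,"wz": 0,"x": -1.8,"y": 5.8,"z": 0,"jaw": -1},
    {"wx": 0,"wy": 0,"wz": 0,"x": -1.6,"y": 5.8,"z": 0,"jaw": -1},
    {"wx": 0,"wy": 0,"wz": 0,"x": -1.4,"y": 5.9,"z": 0,"jaw": -1},
    {"wx": 0,"wy": 0,"wz": 0,"x": -1.2,"y": 5.9,"z": 0,"jaw": -1},
    {"wx": 0,"wy": 0,"wz": 0,"x": -1.0,"y": 6.0,"z": 0,"jaw": -1},
    {"wx": 0,"wy": 0,"wz": 0,"x": -0.7,"y": 6.0,"z": 0,"jaw": -1},
    {"wx": 0,"wy": 0,"wz": 0,"x": -0.5,"y": 6.0,"z": 0,"jaw": -1},
    {"wx": 0,"wy": 0,"wz": 0,"x": -0.3,"y": 5.0,"z": 0,"jaw": -1},
    {"wx": 0,"wy": 0,"wz": 0,"x": 0,"y": 3,"z": 0,"jaw": -1},
  ],
)

```text
clock: 24.72
eef_pos: [0.6252, 0.0654, 0.096]
ee_rot: [-2.224, -2.216, 0.004]
ft_force: [-4.0, 2.2, 7.4]
finger_gap: 0.154
gripper_force: 30.0
```

```bash
python3 -c "
from h import *
arc(1,1)"
```

```text
t 24.72 tcp [0.6252 0.0654 0.096 ] yaw_x 89.78 zax [-0.003 -0.    -1.   ] F [-4.   2.2  7.4] gap 0.154 gf 30.0
radius mm 165.258826163206 q 1.0697193477856068
[[0.2, 5.0]]
```

>>> step_arm(
  series=[
    {"wx": 0,"wy": 0,"wz": 0,"x": 0,"y": 1,"z": 0,"jaw": -1},
    {"wx": 0,"wy": 0,"wz": 0,"x": 0,"y": 1,"z": 0,"jaw": -1},
    {"wx": 0,"wy": 0,"wz": 0,"x": 0,"y": 1,"z": 0,"jaw": -1},
    {"wx": 0,"wy": 0,"wz": 0,"x": 0,"y": 1,"z": 0,"jaw": -1},
    {"wx": 0,"wy": 0,"wz": 0,"x": 0,"y": 0.5,"z": 0,"jaw": -1},
    {"wx": 0,"wy": 0,"wz": 0,"x": 0,"y": 0,"z": 0,"jaw": -1},
    {"wx": 0,"wy": 0,"wz": 0,"x": 0,"y": 0,"z": 0,"jaw": -1},
    {"wx": 0,"wy": 0,"wz": 0,"x": 0,"y": 0,"z": 0,"jaw": -1},
    {"wx": 0,"wy": 0,"wz": 0,"x": 0,"y": 0,"z": 0,"jaw": -1},
    {"wx": 0,"wy": 0,"wz": 0,"x": 0,"y": 0,"z": 0,"jaw": -1},
  ],
)

```text
clock: 25.55
eef_pos: [0.6292, 0.0653, 0.096]
ee_rot: [-2.224, -2.216, 0.004]
ft_force: [-5.3, 2.4, 6.7]
finger_gap: 0.154
gripper_force: 30.0
```

>>> step_arm(
  series=[
    {"wx": 0,"wy": 0,"wz": 0,"x": 0,"y": 0.5,"z": 0,"jaw": -1},
    {"wx": 0,"wy": 0,"wz": 0,"x": 0,"y": 0.5,"z": 0,"jaw": -1},
    {"wx": 0,"wy": 0,"wz": 0,"x": 0,"y": 0.5,"z": 0,"jaw": -1},
    {"wx": 0,"wy": 0,"wz": 0,"x": 0,"y": 0,"z": 0,"jaw": -1},
    {"wx": 0,"wy": 0,"wz": 0,"x": 0,"y": 0,"z": 0,"jaw": -1},
    {"wx": 0,"wy": 0,"wz": 0,"x": 0,"y": 0,"z": 0,"jaw": -1},
    {"wx": 0,"wy": 0,"wz": 0,"x": 0,"y": 0,"z": 0,"jaw": -1},
    {"wx": 0,"wy": 0,"wz": 0,"x": 0,"y": 0,"z": 0,"jaw": -1},
    {"wx": 0,"wy": 0,"wz": 0,"x": 0,"y": 0,"z": 0,"jaw": -1},
    {"wx": 0,"wy": 0,"wz": 0,"x": 0,"y": 0,"z": 0,"jaw": -1},
  ],
)

```text
clock: 26.38
eef_pos: [0.6307, 0.0653, 0.096]
ee_rot: [-2.224, -2.216, 0.004]
ft_force: [-4.2, 2.4, 6.7]
finger_gap: 0.155
gripper_force: 30.0
```

>>> step_arm(
  series=[
    {"wx": 0,"wy": 0,"wz": 0,"x": 0,"y": 0.5,"z": 0,"jaw": -1},
    {"wx": 0,"wy": 0,"wz": 0,"x": 0,"y": 0.5,"z": 0,"jaw": -1},
    {"wx": 0,"wy": 0,"wz": 0,"x": 0,"y": 0.5,"z": 0,"jaw": -1},
    {"wx": 0,"wy": 0,"wz": 0,"x": 0,"y": 0,"z": 0,"jaw": -1},
    {"wx": 0,"wy": 0,"wz": 0,"x": 0,"y": 0,"z": 0,"jaw": -1},
    {"wx": 0,"wy": 0,"wz": 0,"x": 0,"y": 0,"z": 0,"jaw": -1},
    {"wx": 0,"wy": 0,"wz": 0,"x": 0,"y": 0,"z": 0,"jaw": -1},
    {"wx": 0,"wy": 0,"wz": 0,"x": 0,"y": 0,"z": 0,"jaw": -1},
    {"wx": 0,"wy": 0,"wz": 0,"x": 0,"y": 0,"z": 0,"jaw": -1},
    {"wx": 0,"wy": 0,"wz": 0,"x": 0,"y": 0,"z": 0,"jaw": -1},
  ],
)

```text
clock: 27.22
eef_pos: [0.6322, 0.0653, 0.096]
ee_rot: [-2.224, -2.216, 0.004]
ft_force: [-4.5, 1.5, 7.7]
finger_gap: 0.158
gripper_force: 30.0
```

>>> step_arm(
  series=[
    {"wx": 0,"wy": 0,"wz": 0,"x": 0,"y": 0.5,"z": 0,"jaw": -1},
    {"wx": 0,"wy": 0,"wz": 0,"x": 0,"y": 0.5,"z": 0,"jaw": -1},
    {"wx": 0,"wy": 0,"wz": 0,"x": 0,"y": 0.5,"z": 0,"jaw": -1},
    {"wx": 0,"wy": 0,"wz": 0,"x": 0,"y": 0,"z": 0,"jaw": -1},
    {"wx": 0,"wy": 0,"wz": 0,"x": 0,"y": 0,"z": 0,"jaw": -1},
    {"wx": 0,"wy": 0,"wz": 0,"x": 0,"y": 0,"z": 0,"jaw": -1},
    {"wx": 0,"wy": 0,"wz": 0,"x": 0,"y": 0,"z": 0,"jaw": -1},
    {"wx": 0,"wy": 0,"wz": 0,"x": 0,"y": 0,"z": 0,"jaw": -1},
    {"wx": 0,"wy": 0,"wz": 0,"x": 0,"y": 0,"z": 0,"jaw": -1},
    {"wx": 0,"wy": 0,"wz": 0,"x": 0,"y": 0,"z": 0,"jaw": -1},
  ],
)

```text
clock: 28.05
eef_pos: [0.6327, 0.0653, 0.0959]
ee_rot: [-2.223, -2.215, 0.007]
ft_force: [-7.8, 1.2, 9.2]
finger_gap: 0.151
gripper_force: 30.0
```

Run:
```python
from h import *
st()
p,d,W,c=look('w10',.084,.094,150)
p,d=vision.read_camera('scene');cv2.imwrite('pics/s2.png',cv2.resize(p[180:320,240:420,::-1],None,fx=4,fy=4))
```

```text
t 28.05 tcp [0.6327 0.0653 0.0959] yaw_x 89.79 zax [-0.005 -0.001 -1.   ] F [-7.8  1.2  9.2] gap 0.151 gf 30.0
[ 296    0   37  250 7942] z 0.0881 rect [0.6306 0.1296] [0.0181 0.1331] 0.4
```

View pics/w10.png

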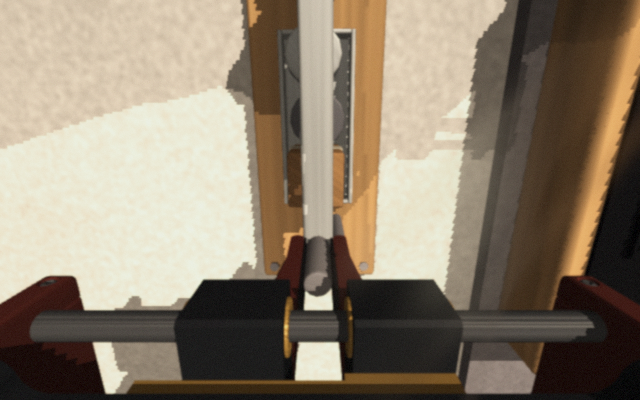

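View pics/s2.png

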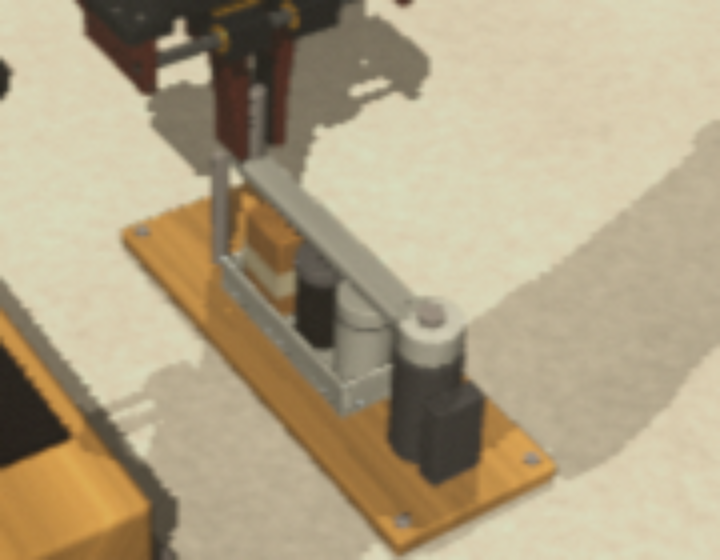

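The views show the arm lying along the tray over the row. The last push met resistance: the tool moved 0.5 mm of 1.5 mm and the force rose from 4.5 to 7.8 N, so the arm is at the stop. I'll add a little preload.

>>> step_arm(
  series=[
    {"wx": 0,"wy": 0,"wz": 0,"x": 0,"y": 0.5,"z": 0,"jaw": -1},
    {"wx": 0,"wy": 0,"wz": 0,"x": 0,"y": 0.5,"z": 0,"jaw": -1},
    {"wx": 0,"wy": 0,"wz": 0,"x": 0,"y": 0.5,"z": 0,"jaw": -1},
    {"wx": 0,"wy": 0,"wz": 0,"x": 0,"y": 0,"z": 0,"jaw": -1},
    {"wx": 0,"wy": 0,"wz": 0,"x": 0,"y": 0,"z": 0,"jaw": -1},
    {"wx": 0,"wy": 0,"wz": 0,"x": 0,"y": 0,"z": 0,"jaw": -1},
    {"wx": 0,"wy": 0,"wz": 0,"x": 0,"y": 0,"z": 0,"jaw": -1},
    {"wx": 0,"wy": 0,"wz": 0,"x": 0,"y": 0,"z": 0,"jaw": -1},
    {"wx": 0,"wy": 0,"wz": 0,"x": 0,"y": 0,"z": 0,"jaw": -1},
    {"wx": 0,"wy": 0,"wz": 0,"x": 0,"y": 0,"z": 0,"jaw": -1},
  ],
)

```text
clock: 28.98
eef_pos: [0.633, 0.0653, 0.0958]
ee_rot: [-2.222, -2.215, 0.01]
ft_force: [-11.3, 1.3, 12.1]
finger_gap: 0.152
gripper_force: 30.0
```

```bash
python3 -c "
from plant import order
print(order.job_done())"
```

```text
the job is handed in; nothing more can be done
None
```

The canister and carton stand flat in the tray beside the tin, and I handed the job in with the keeper arm against its stop (about 11 N of push) and the gripper still holding the pin.

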